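# Free the door handle jammed crosswise in its case

### The arm

A 7-joint arm with a two-finger parallel gripper is mounted at the origin on the work surface. World frame = base frame: x ahead of the robot, y to its left, z up, the work surface at z = 0. Lengths are in m, angles in rad, forces in N, time in s.
With the tool pointing down it reaches from about 0.4 to 0.925 m from the base axis. Payload 4.1 kg.
Tool frame: the origin (TCP) lies midway between the tips of the shut fingers; the grasp point (between the pads) lies 19 mm behind it (hold_point_z is the distance from the TCP to the grasp point, in m); z points along the fingers, y is the line along which they close (so a half turn about z gives the same grasp; the last joint's range is limited). The gripper opens to 85 mm and grips with 20 to 120 N. Pads are 22 mm wide; open, the fingers measure 114 mm over their backs; the gripper's body (76 mm by 85 mm) begins 54 mm behind the grasp point. The pads swing forward as they close: fully open they stand 13 mm farther back than shut.
Start: joints at [-1.252, 0.398, 0.045, 1.537, -0.019, 1.207, -0.051], TCP at [0.264, 0.594, 0.231] pointing down, gripper open.
Joint ranges: [-2.82, 2.82], [-0.49, 2.23], [-1.37, 1.46], [0, 2.46], [-1.36, 4.5], [0.23, 2], [-2.94, 2.94]. Speed limits (rad/s): [2.57, 2.57, 3.14, 3.14, 3.14, 3.14, 3.14].

### API

Orientations are given as a rotation vector (axis times angle).
In Python, from station import * gives the robot as it stands.
- The arm moves only by the shell command python3 -m handwheel 'ROWS' [FORCE]. ROWS is JSON, a list of rows, each a list of 7 numbers: the opening, from 0 (shut) to 1 (fully open), then the shift along the tool's x, y, z in m, then the turn, a rotation vector about the tool's x, y, z in degrees. In form: [[claw, dx, dy, dz, rx, ry, rz], ...]. A call has 1 to 20 rows; each row is the pose to reach, as a shift and turn from the pose commanded when the call began, along the tool's axes at that moment; what a row does not reach only later rows make up. A row lasts 1/10 s, in which the tool goes at most 50 mm and 8.59 degrees, less where a joint would pass 70% of its speed; a pose out of reach is approached as far as the arm can. A call with a gripper value outside its range is refused whole. The fingers move at their own pace and stop on an object; FORCE is the grip in N (left out, the last holds). Time passes only in rows, so rows that repeat a pose let the fingers close. It gives the time, the measured TCP pose, the force, the opening and the grip force at its end, in the units of the state.
- sense(): the state, without advancing time (a new reading comes with each control period).
- grab_frame(name): name is "side" or "top"; returns a dict with "frame" (420x560x3 uint8, red, green, blue), "intrinsics" (3x3 intrinsics, pixels), "D" ([k1, k2, p1, p2, k3] as OpenCV has them; the pictures are not rectified), "origin" and "attitude" of the camera in the world. Camera axes: x right, y up, looking along -z (the intrinsics and any distortion apply to the point x, -y, -z); pixel columns grow to the right and rows downward; lengths in m; the calibration is good to about 2 mm. A picture is of the moment at which its call begins. There is no depth.
- sign_off(): hands the job in; it is judged then, once.
Trained networks look in a picture, given as the dict that the camera call returned (one of the last four; its "shot" number tells which), for a name from the list of things; names that differ only in an ending like _2 or _b are one class to them, and where a whole thing is asked for, a point or a joint stands for the part that bears it (a point fixed in the world has none). Each returns a list of dicts, best first, with "p" (0 to 1); they miss things now and then, are a little off and sometimes report something else, mostly with a low value. They report only what shows in the picture. A call takes as long as a camera call. They do not tell look-alikes from the thing itself.
- regions_of(name, picture): "region" (420x560 bool, what is visible of it) and "at" ([column, row] in pixels, amid what is visible of it).
The state is a dict: "t": time; "joint_positions": joint angles; "joint_velocities": joint speeds; "joint_efforts": joint torques, N m; "ee_pos": TCP position; "ee_rot": TCP orientation; "ft_force": force on the tool from outside, world axes, zero at the start; "torque": the same for the moment, N m; "grip_width": finger opening in m; "grasp_force": force on a finger pad.
Only numpy, scipy, OpenCV 4.12 (cv2) and the standard library are available. Lean on these libraries where they do the work, as an engineer would, in place of code of your own. Each camera call takes 0.05 s, during which the arm holds its last target. There are 200 camera calls.

### The job

One of the two chrome door handles is stuck slantwise in its shallow orange case, its corners caught under the case's in-turned rims. Turn it square, in line with the case's long sides while it is still down in the case, then lift it out and set it down gently on the bare half of the grey pegboard tray: lying on its plate in the middle of that half, lengthwise with the tray's long side. Leave the other handle where it is and let go of everything.

Things in the scene. Friction and masses are not known exactly. Their poses are not given: they have to be found in the camera images.
- handle: Stuck chrome door handle, loose, 0.25 kg: plate 120 x 36 x 8 mm (long along x) with a straight bar above, along x, 96 long, 12 wide, 12 high, its centre line 44 mm above the plate's underside, on two posts 40 mm either side of the middle. Origin: centre of the underside, z up. Starts flat on the case floor, turned 41 to 46 degrees counter-clockwise from the case's x; turns in place with little friction.
- case: Open orange case holding the stuck handle, fixed: 168 (x) x 122 (y) x 22 mm. Origin: centre of underside. Floor 4 mm, inside 160 x 114. Along both long sides a rim turns in 15 mm, underside 16 mm up, leaving an 84 mm wide opening; it is 4 mm above the plate, whose corners are under it. The handle is free within about 20 degrees of the case's x. A like case holds the other handle.
- bare_half (a point): Middle of the bare half of the top of the grey pegboard tray (fixed, 180 (x) x 220 (y) x 12 mm), on the top face, 42 mm to -x of the tray's middle. Axes are the tray's: y along its long side, z up. The bare half, with small dark holes, reaches 48 mm to -x, 60 to +x, 110 to either side in y. From 73 mm to +x on stand pegs 18 mm high with a spanner and a hex key between them.
- spare_handle: The other chrome door handle, alike in every way, loose, lying square in the second orange case; to be left alone. Same origin and axes as the stuck one.
There are look-alikes about, which are no part of the job. What is shaped like the handle but purple or red is not meant.

How it is judged:
By the outcome, as a careful person would: the job done as asked, in the order asked, and still so for the second after the job is handed in, with the robot touching nothing.
It also fails if it takes over 38 s, if anything falls off the work surface, if the arm or the gripper's body presses on something with over 40 N, if the wrist force passes 120 N, or if a joint passes its speed limit or range.

## Working session

There is one attempt and no reset: what is moved stays moved. The work goes in short steps, Python scripts to look and compute and a shell command to move; the robot and the scene stay as the last step left them, time stands still between calls to the robot, and variables do not carry over. Pictures are saved under pics/ and viewed, at most 10 in all, crops included, and the job is handed in when it is done.

```bash
mkdir -p pics; cat > h.py <<'E'
from station import *
import numpy as np, cv2
from scipy.spatial.transform import Rotation as R
def att(p):
    a=np.array(p["attitude"],float)
    return a if a.shape==(3,3) else R.from_rotvec(a).as_matrix()
def ray(p,uv,z):
    K=np.array(p["intrinsics"]);D=np.array(p["D"],float)
    u=cv2.undistortPoints(np.array(uv,float).reshape(-1,1,2),K,D).reshape(-1,2)
    d=np.c_[u[:,0],-u[:,1],-np.ones(len(u))]@att(p).T
    o=np.array(p["origin"]); return o+d*((z-o[2])/d[:,2])[:,None]
def proj(p,X):
    c=(np.atleast_2d(X)-np.array(p["origin"]))@att(p)
    return cv2.projectPoints(c*[1,-1,-1],np.zeros(3),np.zeros(3),np.array(p["intrinsics"]),np.array(p["D"],float))[0].reshape(-1,2)
E
python3 - <<'E'
from h import *
s=sense();print(s)
for n in("top","side"):
    p=grab_frame(n);cv2.imwrite(f"pics/{n}0.png",p["frame"][...,::-1])
    print(n,p["origin"],p["attitude"],p["intrinsics"])
    for t in("handle","case","bare_half"):
        try:
            for r in regions_of(t,p): print(t,round(r["p"],2),r["at"],r["region"].sum(), ray(p,[r["at"]],0.02)[0].round(3), cv2.minAreaRect(np.argwhere(r["region"])[:,::-1].astype(np.float32)))
        except Exception as e: print(t,e)
E
```

```text
{'t': 0.0, 'joint_positions': array([-1.25194627,  0.39920136,  0.04502564,  1.53787582, -0.01868228,
        1.20686834, -0.05072457]), 'joint_velocities': array([-0.00086362,  0.00295796, -0.00098879, -0.000415  ,  0.0001963 ,
       -0.00104819,  0.00073418]), 'joint_efforts': array([-1.00783436e-03, -4.75138342e+01,  1.36397716e+00, -2.54229409e+01,
        1.15713553e-02,  9.38035460e-03,  8.04019635e-06]), 'ee_pos': array([0.2634954 , 0.59351617, 0.2302591 ]), 'ee_rot': array([-6.51383683e-01, -3.07305934e+00,  3.00780579e-03]), 'ft_force': array([-0.37224774,  0.11026039,  0.21915822]), 'torque': array([ 0.02746808, -0.00975345,  0.02310771]), 'grasp_force': 0.0, 'grip_width': 0.0851275226221172}
top [ 0.42072886 -0.08185269  1.14819855] [ 0.04193397 -0.02984736 -1.59847287] [[445.60649821   0.         279.14652916]
 [  0.         445.60649821 209.26364489]
 [  0.           0.           1.        ]]
handle 0.85 [419.6, 160.8] 667 [ 0.586 -0.435  0.02 ] ((417.9000244140625, 159.30001831054688), (14.546475410461426, 46.16925048828125), 18.43494987487793)
handle 0.78 [396.6, 246.
[... 975 characters left out ...]
77.0, 322.8] 1147 [ 0.586 -0.44   0.02 ] ((378.5, 322.0), (22.0, 57.0), 90.0)
handle 0.68 [269.0, 328.9] 871 [ 0.365 -0.384  0.02 ] ((268.7000427246094, 324.6000061035156), (16.994115829467773, 55.90169906616211), 26.56505012512207)
case 0.85 [338.8, 277.7] 2864 [ 0.555 -0.303  0.02 ] ((337.1891784667969, 269.1351318359375), (48.33330535888672, 80.8843002319336), 80.53767395019531)
bare_half 0.75 [281.3, 204.0] 3477 [ 0.502 -0.025  0.02 ] ((282.0031433105469, 200.51951599121094), (57.19256591796875, 70.54276275634766), 80.90972137451172)
bare_half 0.44 [340.6, 277.3] 2614 [ 0.559 -0.304  0.02 ] ((336.8243103027344, 269.4459228515625), (46.5249137878418, 79.73351287841797), 80.53767395019531)
```

View pics/top0.png

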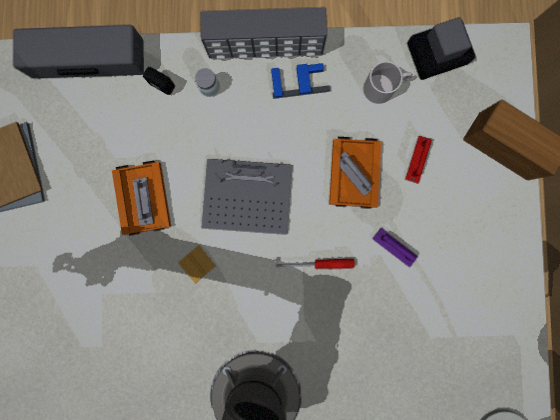

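```bash
python3 - <<'E'
import cv2
t=cv2.imread("pics/top0.png")[110:290,200:460]
cv2.imwrite("pics/topc.png",cv2.resize(t,(780,540),interpolation=cv2.INTER_CUBIC))
E
```

```text
(no output)
```

View pics/topc.png

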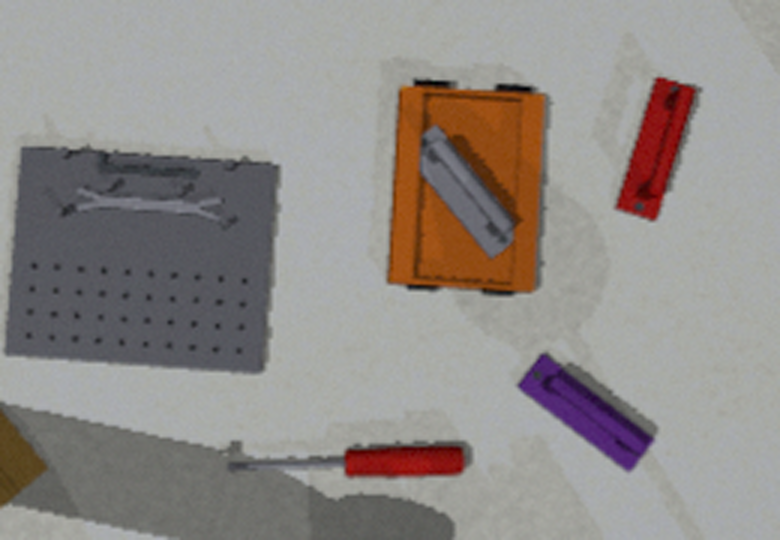

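The stuck handle is the silver one in the right-hand case, around (355,173). Red and purple copies lie at (419,160) and (396,246). The second silver handle sits square in the left case at (143,198), and the bare half of the tray is the holed part at lower left, around (243,213). Next I fit the poses.

```bash
cat > fit.py <<'E'
from h import *
from scipy.optimize import minimize
def box(cx,cy,yaw,hx,hy,zs):
    c,s=np.cos(yaw),np.sin(yaw)
    return np.array([[cx+c*a-s*b,cy+s*a+c*b,z] for z in zs for a in(-hx,hx) for b in(-hy,hy)])
def sil(p,boxes,S=4):
    m=np.zeros((420*S,560*S),np.uint8)
    for b in boxes: cv2.fillConvexPoly(m,cv2.convexHull(((proj(p,b)+.5)*S-.5).astype(np.float32)).round().astype(int),1)
    return m
def fit(items,boxes,x0):
    # items: (picture, region, ignore)
    S=4; T=[(p,cv2.resize(r.astype(np.uint8),None,fx=S,fy=S,interpolation=0)) for p,r in items]
    f=lambda v:sum(np.count_nonzero(sil(p,boxes(*v))!=t)/t.sum() for p,t in T)
    x0=np.array(x0);best=min((minimize(f,x0,method="Nelder-Mead",options=dict(initial_simplex=np.vstack([x0]+[x0+k*np.eye(3)[i]*[.01,.01,.15] for i in range(3)]))) for k in(1,-1)),key=lambda r:r.fun)
    return best.x,best.fun
case=lambda x,y,a:[box(x,y,a,.084,.061,(0,.022))]
tray=lambda x,y,a:[box(x,y,a,.09,.11,(0,.012))]
def handle(z):
    return lambda x,y,a:[box(x,y,a,.06,.018,(z,z+.008)),box(x,y,a,.048,.006,(z+.038,z+.05))]+[box(x+k*np.cos(a),y+k*np.sin(a),a,.006,.006,(z,z+.04)) for k in(-.04,.04)]
E
python3 - <<'E'
from fit import *
P=[grab_frame("top"),grab_frame("side")]
def near(t,xy,p):
    L=[r for r in regions_of(t,p) if np.hypot(*(ray(p,[r["at"]],.02)[0,:2]-xy))<.06]
    return L[0]["region"] if L else None
for n,b,xy,z in(("case",case,(.565,-.28),0),("bare_half",tray,(.505,0.0),0),("handle",handle(.004),(.56,-.275),0)):
    it=[(p,near(n,xy,p)) for p in P]
    it=[i for i in it if i[1] is not None]
    x0=[*xy,.7 if n=="handle" else -.07]
    for sub in [it]+[[i] for i in it]:
        v,f=fit(sub,b,x0);print(n,len(sub),v[:2].round(4),np.degrees(v[2]).round(1),round(f,3))
top=P[0]
c=lambda L:np.array(L)/3+[200,110]
q=ray(top,c([(402,87),(547,95),(540,292),(388,284)]),.022);print("case corners",q.round(3).tolist(),q.mean(0).round(4))
q=ray(top,c([(22,148),(280,163),(263,373),(7,353)]),.012);print("tray corners",q.round(3).tolist(),q.mean(0).round(4))
E
```

```text
case 2 [ 0.5605 -0.2706] -5.3 0.557
case 1 [ 0.561  -0.2709] -5.4 0.269
case 1 [ 0.5613 -0.2701] -6.0 0.287
bare_half 1 [0.5081 0.0082] -5.9 0.068
bare_half 1 [0.5081 0.0082] -5.9 0.068
handle 2 [ 0.5599 -0.2697] 36.9 0.293
handle 1 [ 0.56   -0.2692] 36.6 0.108
handle 1 [ 0.5602 -0.2694] 37.5 0.176
case corners [[0.647, -0.219, 0.022], [0.637, -0.341, 0.022], [0.47, -0.329, 0.022], [0.48, -0.201, 0.022]] [ 0.5586 -0.2725  0.022 ]
tray corners [[0.606, 0.107, 0.012], [0.587, -0.113, 0.012], [0.408, -0.094, 0.012], [0.431, 0.123, 0.012]] [0.5081 0.0058 0.012 ]
```

```bash
cat > go.py <<'E'
from h import *
import sys
# shift and turn from the current pose to tool-down TCP x y z, tool-y azimuth (deg)
def go(x,y,z,az):
    s=sense();A=R.from_rotvec(s["ee_rot"]);a=np.radians(az)
    Y=np.array([np.cos(a),np.sin(a),0]);Z=np.array([0,0,-1.]);B=R.from_matrix(np.c_[np.cross(Y,Z),Y,Z])
    m=A.as_matrix()[:,1]
    print("t",s["t"],"pos",s["ee_pos"].round(4),"az",np.degrees(np.arctan2(m[1],m[0])).round(2),"F",s["ft_force"].round(1),"w",round(s["grip_width"],4),"grip",round(s["grasp_force"],1))
    print("shift mm",(A.inv().apply(np.array([x,y,z])-s["ee_pos"])*1e3).round(1),"turn",np.degrees((A.inv()*B).as_rotvec()).round(1))
if __name__=="__main__": go(*map(float,sys.argv[1:5]))
E
python3 go.py .56 -.27 .13 -52.8
```

```text
t 0.8 pos [0.2637 0.5941 0.2314] az 66.06 F [-0.6 -0.2 -0.3] w 0.0851 grip 0.0
shift mm [-621.4 -669.6  101.2] turn [  0.   -0.  118.9]
```

```bash
python3 -m handwheel '[[1,-15,-15,0,0,0,3],[1,-30,-30,0,0,0,6]]' >/dev/null 2>&1; python3 go.py .56 -.27 .13 -52.8
```

```text
t 1.0 pos [0.2991 0.5008 0.2309] az 60.15 F [1.5 0.5 0.1] w 0.0857 grip 0.0
shift mm [-610.  -538.6  100.8] turn [ -0.   -0.  112.9]
```

My first rows were in mm, but the moves take metres. The speed limit kept that move to a harmless 10 cm in the right direction. I continue in metres.

```bash
python3 -m handwheel '[[1,-0.025,-0.022,0,0,0,6],[1,-0.06,-0.053,0,0,0,12],[1,-0.095,-0.084,0,0,0,18],[1,-0.13,-0.115,0.005,0,0,25],[1,-0.165,-0.146,0.01,0,0,32],[1,-0.2,-0.177,0.015,0,0,39],[1,-0.235,-0.208,0.02,0,0,46],[1,-0.27,-0.239,0.025,0,0,53],[1,-0.305,-0.27,0.03,0,0,60],[1,-0.34,-0.301,0.04,0,0,67],[1,-0.375,-0.332,0.05,0,0,74],[1,-0.41,-0.363,0.06,0,0,81],[1,-0.445,-0.394,0.07,0,0,88],[1,-0.48,-0.425,0.08,0,0,95],[1,-0.515,-0.456,0.09,0,0,101],[1,-0.55,-0.487,0.1,0,0,107],[1,-0.585,-0.518,0.1,0,0,111],[1,-0.605,-0.534,0.1,0,0,113],[1,-0.61,-0.5385,0.1,0,0,113],[1,-0.61,-0.5385,0.1,0,0,113]]' 50; python3 go.py .56 -.27 .13 -52.8
```

```text
t: 3.0
ee_pos: [0.5594, -0.2708, 0.1311]
ee_rot: [-2.979, -0.997, 0.001]
ft_force: [-0.7, -0.1, -0.1]
grip_width: 0.0853
grasp_force: 0.0
t 3.0 pos [ 0.5594 -0.2708  0.1311] az -52.97 F [-0.7 -0.1 -0.1] w 0.0853 grip 0.0
shift mm [ 1.  -0.3  1.1] turn [-0.   0.  -0.2]
```

```bash
python3 -m handwheel '[[0.6,0.001,0,0.02,0,0,0],[0.6,0.001,0,0.045,0,0,0],[0.6,0.001,0,0.07,0,0,0],[0.6,0.001,0,0.09,0,0,0],[0.6,0.001,0,0.101,0,0,0],[0.6,0.001,0,0.101,0,0,0],[0.6,0.001,0,0.101,0,0,0]]' 50; python3 - <<'E'
from h import *
import numpy as np
a=[]
for n in("side","top"):
    p=grab_frame(n); c=proj(p,[[.56,-.27,.05]])[0].astype(int);print(c)
    a.append(cv2.resize(p["frame"][c[1]-55:c[1]+55,c[0]-40:c[0]+40,::-1],(400,550),interpolation=cv2.INTER_CUBIC))
cv2.imwrite("pics/pre.png",np.hstack(a))
E
```

```text
t: 3.7
ee_pos: [0.561, -0.2689, 0.0311]
ee_rot: [2.978, 1.0, 0.002]
ft_force: [0.4, 0.8, -0.7]
grip_width: 0.0514
grasp_force: 0.0
[336 258]
[357 171]
```

View pics/pre.png

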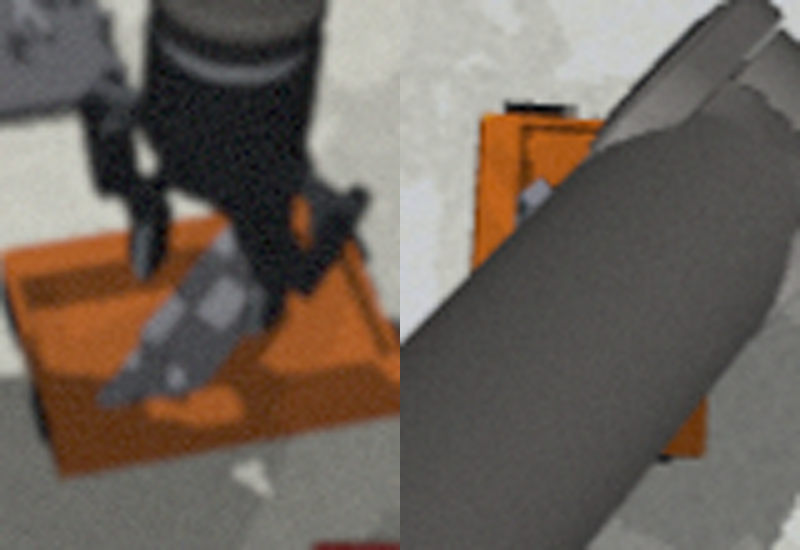

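The gripper straddles the bar: in the side crop the fingers are at (150,250) and (295,270), with the bar between them near (200,275). I close the grip.

```bash
python3 -m handwheel '[[0.3,0,0,0,0,0,0],[0,0,0,0,0,0,0],[0,0,0,0,0,0,0],[0,0,0,0,0,0,0],[0,0,0,0,0,0,0]]' 50; python3 go.py .56 -.27 .03 -95.5
```

```text
t: 4.3
ee_pos: [0.5605, -0.2695, 0.0307]
ee_rot: [-2.978, -0.998, -0.001]
ft_force: [-2.2, 1.4, 4.3]
grip_width: 0.0111
grasp_force: 51.6
t 4.3 pos [ 0.5605 -0.2695  0.0307] az -52.93 F [-2.2  1.4  4.3] w 0.0111 grip 51.6
shift mm [-0.7  0.1  0.7] turn [-0.  -0.  42.6]
```

```bash
python3 -m handwheel '[[0,0,0,0,0,0,2],[0,0,0,0,0,0,5],[0,0,0,0,0,0,9],[0,0,0,0,0,0,13],[0,0,0,0,0,0,17],[0,0,0,0,0,0,21],[0,0,0,0,0,0,25],[0,0,0,0,0,0,29],[0,0,0,0,0,0,33],[0,0,0,0,0,0,37],[0,0,0,0,0,0,40],[0,0,0,0,0,0,42],[0,0,0,0,0,0,42.6],[0,0,0,0,0,0,42.6],[0,0,0,0,0,0,42.6]]'; python3 - <<'E'
from h import *
from go import go
go(.56,-.27,.13,-95.5)
p=grab_frame("side"); c=proj(p,[[.56,-.27,.05]])[0].astype(int)
cv2.imwrite("pics/sq.png",cv2.resize(p["frame"][c[1]-55:c[1]+55,c[0]-70:c[0]+70,::-1],(700,550),interpolation=cv2.INTER_CUBIC))
E
```

```text
t: 5.8
ee_pos: [0.5611, -0.2702, 0.0306]
ee_rot: [3.137, -0.151, 0.002]
ft_force: [2.4, -2.0, 2.7]
grip_width: 0.0107
grasp_force: 51.3
t 5.8 pos [ 0.5611 -0.2702  0.0306] az -95.53 F [ 2.4 -2.   2.7] w 0.0107 grip 51.3
shift mm [ -0.9  -0.  -99.4] turn [ 0.1 -0.1 -0. ]
```

View pics/sq.png

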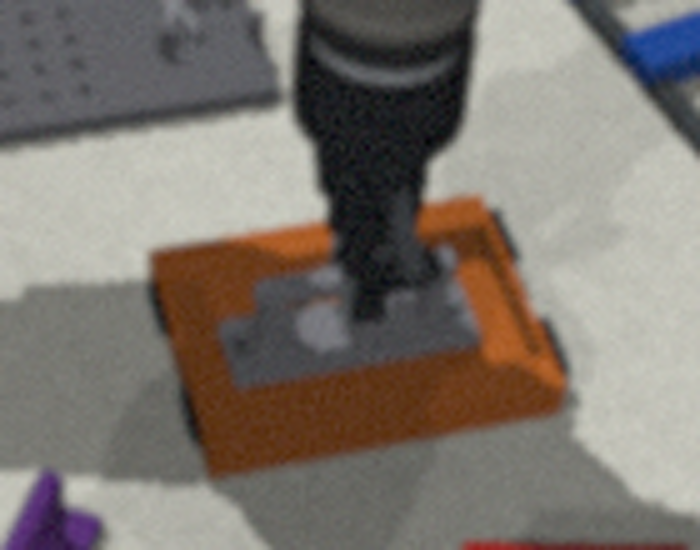

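Square in the case: the plate edge from (235,385) to (480,345) runs parallel to the case's long edge. I lift it straight up.

```bash
python3 -m handwheel '[[0,0,0,-0.003,0,0,0],[0,0,0,-0.008,0,0,0],[0,0,0,-0.014,0,0,0],[0,0,0,-0.022,0,0,0],[0,0,0,-0.032,0,0,0],[0,0,0,-0.045,0,0,0],[0,0,0,-0.06,0,0,0],[0,0,0,-0.075,0,0,0],[0,0,0,-0.09,0,0,0],[0,0,0,-0.1,0,0,0],[0,0,0,-0.1,0,0,0]]'; python3 go.py .4662 .0113 .13 -5.9
```

```text
t: 6.95
ee_pos: [0.5614, -0.2704, 0.1323]
ee_rot: [3.137, -0.151, 0.005]
ft_force: [0.8, -0.8, -2.9]
grip_width: 0.0108
grasp_force: 50.7
t 6.95 pos [ 0.5614 -0.2704  0.1323] az -95.53 F [ 0.8 -0.8 -2.9] w 0.0108 grip 50.7
shift mm [-121.9 -271.2    1.7] turn [  0.2  -0.1 -89.6]
```

```bash
python3 -m handwheel '[[0,-0.003,-0.008,0,0,0,-3],[0,-0.011,-0.024,0,0,0,-8],[0,-0.02,-0.044,0,0,0,-14],[0,-0.029,-0.064,0,0,0,-21],[0,-0.038,-0.084,0,0,0,-28],[0,-0.047,-0.105,0,0,0,-35],[0,-0.056,-0.126,0,0,0,-42],[0,-0.065,-0.147,0,0,0,-49],[0,-0.075,-0.168,0,0,0,-56],[0,-0.085,-0.189,0,0,0,-63],[0,-0.094,-0.21,0,0,0,-70],[0,-0.103,-0.229,0,0,0,-76],[0,-0.111,-0.247,0,0,0,-82],[0,-0.117,-0.26,0,0,0,-86],[0,-0.12,-0.268,0,0,0,-88.5],[0,-0.122,-0.271,0,0,0,-89.6],[0,-0.122,-0.271,0,0,0,-89.6],[0,-0.122,-0.271,0,0,0,-89.6]]'; python3 - <<'E'
from h import *
from go import go
go(.4662,.0113,.0386,-5.9)
a=[]
for n in("side","top"):
    p=grab_frame(n); c=proj(p,[[.47,.01,.1]])[0].astype(int)
    a.append(cv2.resize(p["frame"][c[1]-70:c[1]+70,c[0]-50:c[0]+50,::-1],(400,560),interpolation=cv2.INTER_CUBIC))
cv2.imwrite("pics/ab.png",np.hstack(a))
E
```

```text
t: 8.75
ee_pos: [0.4653, 0.0109, 0.1303]
ee_rot: [2.335, 2.101, -0.0]
ft_force: [-0.2, -0.5, -3.3]
grip_width: 0.011
grasp_force: 50.6
t 8.75 pos [0.4653 0.0109 0.1303] az -6.04 F [-0.2 -0.5 -3.3] w 0.011 grip 50.6
shift mm [ 0.5  0.8 91.7] turn [ 0.   0.  -0.1]
```

View pics/ab.png

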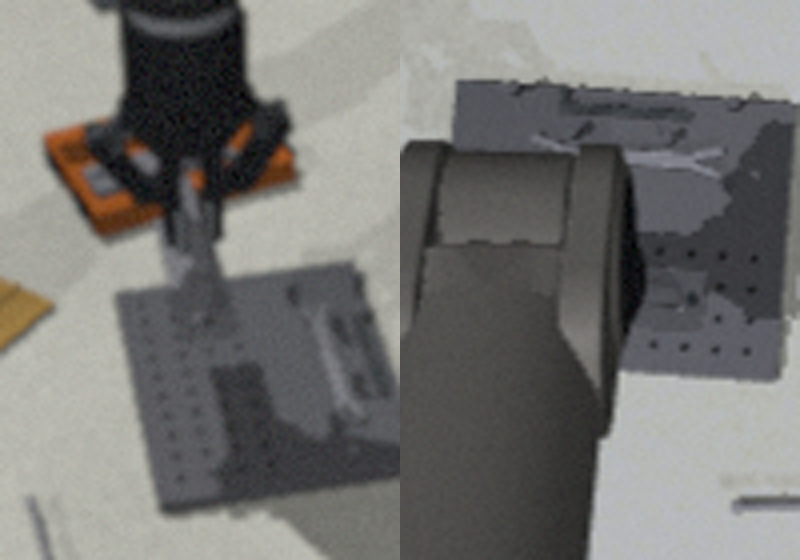

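The handle hangs level above the holed half, lengthwise with the tray: bar and plate at (190,240) in the side crop, plate end at (670,285) in the top crop. I lower it.

```bash
python3 -m handwheel '[[0,0.0005,0.0008,0.008,0,0,0],[0,0.0005,0.0008,0.022,0,0,0],[0,0.0005,0.0008,0.038,0,0,0],[0,0.0005,0.0008,0.053,0,0,0],[0,0.0005,0.0008,0.067,0,0,0],[0,0.0005,0.0008,0.077,0,0,0],[0,0.0005,0.0008,0.083,0,0,0],[0,0.0005,0.0008,0.087,0,0,0],[0,0.0005,0.0008,0.089,0,0,0],[0,0.0005,0.0008,0.09,0,0,0],[0,0.0005,0.0008,0.09,0,0,0]]'; python3 go.py .4662 .0113 .0386 -5.9
```

```text
t: 9.95
ee_pos: [0.4662, 0.0123, 0.0406]
ee_rot: [2.333, 2.103, 0.001]
ft_force: [0.5, -0.2, -2.7]
grip_width: 0.0112
grasp_force: 50.6
t 9.95 pos [0.4662 0.0123 0.0406] az -5.93 F [ 0.5 -0.2 -2.7] w 0.0112 grip 50.6
shift mm [-1.   0.1  2. ] turn [ 0. -0. -0.]
```

Still hanging (force −2.7 N, about its weight). I lower it in half-millimetre steps.

```bash
python3 -m handwheel '[[0,0,0,0.0005,0,0,0],[0,0,0,0.001,0,0,0],[0,0,0,0.0015,0,0,0],[0,0,0,0.0015,0,0,0],[0,0,0,0.0015,0,0,0]]'
```

```text
t: 10.45
ee_pos: [0.4659, 0.0123, 0.0388]
ee_rot: [-2.333, -2.103, -0.0]
ft_force: [1.2, 0.0, -3.2]
grip_width: 0.0108
grasp_force: 50.6
```

```bash
python3 -m handwheel '[[0,0,0,0.0004,0,0,0],[0,0,0,0.0007,0,0,0],[0,0,0,0.0007,0,0,0]]'
```

```text
t: 10.75
ee_pos: [0.466, 0.0123, 0.0386]
ee_rot: [-2.333, -2.103, -0.0]
ft_force: [-2.9, 0.4, 4.7]
grip_width: 0.0109
grasp_force: 51.7
```

Contact at +4.7 N. I release part-way, then rise.

```bash
python3 -m handwheel '[[0.2,0,0,0,0,0,0],[0.4,0,0,0,0,0,0],[0.5,0,0,0,0,0,0],[0.5,0,0,0,0,0,0],[0.5,0,0,0,0,0,0],[0.5,0,0,-0.01,0,0,0],[0.5,0,0,-0.03,0,0,0],[0.5,0,0,-0.06,0,0,0],[0.5,0,0,-0.1,0,0,0],[0.5,0,0,-0.14,0,0,0],[0.5,0,0,-0.17,0,0,0],[0.5,0,0,-0.17,0,0,0]]'; python3 go.py .44 .3 .23 -5.9
```

```text
t: 11.95
ee_pos: [0.4691, 0.0123, 0.2129]
ee_rot: [2.331, 2.101, 0.015]
ft_force: [0.6, 0.3, 1.1]
grip_width: 0.0428
grasp_force: 0.0
t 11.95 pos [0.4691 0.0123 0.2129] az -5.95 F [0.6 0.3 1.1] w 0.0428 grip 0.0
shift mm [283.2 -58.7 -16.4] turn [ 0.5 -0.2 -0.1]
```

Move aside so the top camera can see.

```bash
python3 -m handwheel '[[0.5,0.02,0,0,0,0,0],[0.5,0.05,-0.01,0,0,0,0],[0.5,0.08,-0.02,0,0,0,0],[0.5,0.11,-0.02,0,0,0,0],[0.5,0.14,-0.03,0,0,0,0],[0.5,0.17,-0.03,0,0,0,0],[0.5,0.2,-0.04,0,0,0,0],[0.5,0.23,-0.05,0,0,0,0],[0.5,0.26,-0.05,0,0,0,0],[0.5,0.28,-0.05,0,0,0,0],[0.5,0.28,-0.05,0,0,0,0]]' >/dev/null; python3 - <<'E'
from fit import *
P=[grab_frame("top"),grab_frame("side")];it=[]
for p in P:
    L=[r for r in regions_of("handle",p) if np.hypot(*(ray(p,[r["at"]],.03)[0,:2]-[.466,.011]))<.08]
    if L: it.append((p,L[0]["region"]))
for sub in ([it]+[[i] for i in it] if it else []):
    v,f=fit(sub,handle(.012),[.466,.011,1.47]);c,s=np.cos(-.103),np.sin(-.103)
    print(v[:2].round(4),np.degrees(v[2]).round(1),round(f,2),"in tray axes from bare_half",((np.array([[c,s],[-s,c]])@(v[:2]-[.4662,.0113]))*1e3).round(1))
a=[]
for p in P[::-1]:
    c=proj(p,[[.48,.01,.02]])[0].astype(int)
    a.append(cv2.resize(p["frame"][c[1]-70:c[1]+70,c[0]-50:c[0]+50,::-1],(400,560),interpolation=cv2.INTER_CUBIC))
cv2.imwrite("pics/end.png",np.hstack(a))
E
```

```text
[0.4645 0.0108] 84.1 0.2 in tray axes from bare_half [-1.7 -0.7]
[0.4647 0.0104] 83.9 0.09 in tray axes from bare_half [-1.4 -1.1]
[0.4645 0.0108] 84.0 0.11 in tray axes from bare_half [-1.6 -0.7]
```

View pics/end.png

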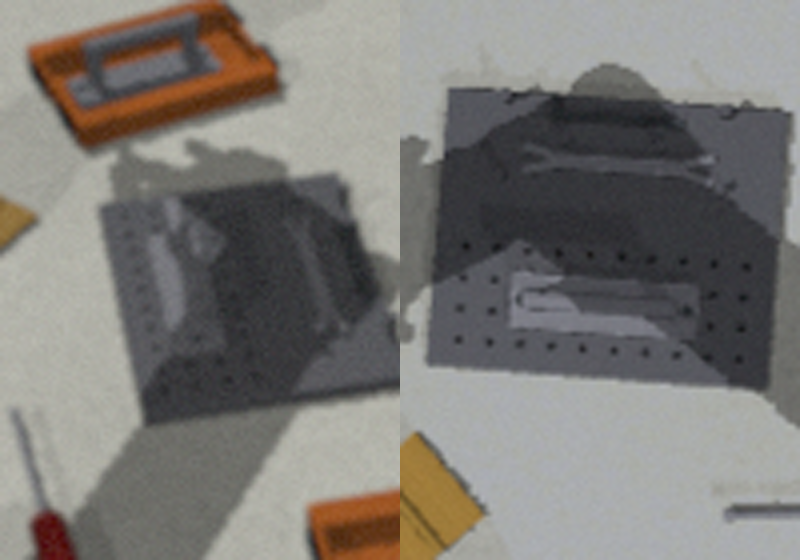

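The handle lies flat on its plate amid the holes, at (605,305) in the top crop. It is parallel to the tray's long side and within 2 mm of the middle. The spare handle is undisturbed in its case.

```bash
python3 -c "
from station import *
print(sign_off())"
```

```text
the job is handed in; nothing more can be done
None
```

I turned the stuck handle square in its case, lifted it out and set it on its plate within about 2 mm of the middle of the tray's bare half, lengthwise; the gripper is clear, the spare handle was left alone, and the job was handed in at about 13 s, with no verdict returned.

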